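Weigh a neck-hung jar and hang it on the next rail

TASK

Weigh the big amber jar, the longer-capped one of the two jars at the front of the neck rack: lift it just enough for its cap to clear the turned-up end stops, draw it out towards you, set it gently upright on the middle of the balance pan and let go for two seconds. Then take it again with the grip turned a quarter round, since there is no room for a finger beside it in its new place, and hang it by the neck on the empty middle rail, cap resting on both bars, all of it behind the end stops, and let go. Do not tip the jar or disturb the other jars and the things on the bench.

Things in the scene. Friction and masses are not known exactly. Their poses are not given: they have to be found in the camera images.
- pan (a point): Middle of the top face of the balance's flat square steel pan (156 by 176 mm, about 85 mm above the table; fixed, does not give). Axes as the balance's: its sloping display panel is on the -x side, 75 mm high at most, lower than the pan.
- front_jar_center (a point): small flat-necked amber jar with a black cap, the same as the big jar across the rail and in height (50 mm across, 170 mm high) but only 46 mm long along the rail; centre, half-way up. It is the front jar of the other outer rail and stays there.
- rear_jar1_center (a point): small flat-necked amber jar with a black cap, the same as the big jar across the rail and in height (50 mm across, 170 mm high) but only 46 mm long along the rail; centre. Hangs behind one of the front jars and stays there.
- rear_jar2_center (a point): small flat-necked amber jar with a black cap, the same as the big jar across the rail and in height (50 mm across, 170 mm high) but only 46 mm long along the rail; centre. Hangs behind the other front jar and stays there.
- stopper: Black ground stopper, 64 mm wide, 36 mm high, standing on the table in front of the balance; origin under its centre. Leave alone.
- scoop: Steel spoon-scoop 160 mm long, under 30 mm high, lying on the table in front of the rack. Leave alone.
- mortar: White mortar, 128 mm wide, with its pestle in it, 125 mm high, to the left; origin under its centre. Leave alone.
- rod_jar: Round amber jar, 90 mm wide, with glass rods standing in it up to 240 mm high, to the right; origin under its centre. Leave alone.
- clear_jar: Round clear glass jar, 100 mm wide, 155 mm high, to the right; origin under its centre. Leave alone.
- jar_center (a point): Centre of the big jar (loose, 0.25-0.47 kg), 85 mm above its underside, 85 mm below its top; x along the rail, y across, z up. Amber body 60 x 48 mm, 90 mm high; flat oval neck 48 mm (x) by 22 mm (y), 30 mm high; black cap 50 mm high. Starts at the front of the left or right rail, 5 to 8 mm in front of a small jar; its longer cap (62 against 46 mm) tells it from the others.
- jar_cap (a point): Where to grip the big jar: in the middle of its black cap, 65 mm above the jar's centre and 30 mm above the cap's underside. The cap is 60 mm (x) by 48 mm (y) with upright sides; its lowest 6 mm is a collar of 62 by 50 mm. When the jar hangs, the collar's underside rests on the two bars of a rail and only the cap stands above them.
- rack: Steel neck rack, fixed. Origin on the table; x along the rails, away from their free front ends (which face the robot), y to the left across them, z up. Three rails at y = +62, 0, -62 mm, each two flat bars 8 mm wide, 10 mm thick, 33 mm clear gap, tops at z = 150 mm, from x = -85 mm to a level cross-bar at +50 mm. The middle rail is empty. Neighbouring rails' caps stand 12 mm apart.
- rail_mouth (a point): Free front end of the empty middle rail: midway between its bars, at the height of their tops (z = 150 mm), 85 mm in front of the rack's origin; axes as the rack's. Every bar ends here turned up as an end stop 10 mm high and 6 mm thick. The jars' necks leave 20 mm of upward play under the bars, so a jar lifted 11 to 19 mm above its hanging height passes the stops.
- rail_place (a point): A good place for the cap's underside on the middle rail: 45 mm behind the rail mouth, at the height of the bars' tops. A jar hanging here has its centre 35 mm below this point (115 mm above the table) and its whole cap behind the end stops; it may hang up to 60 mm farther back. Nothing but jars and the 10 mm stops rises above the bars.
- balance: Top-loading balance, fixed: white housing 230 mm (x) by 190 mm (y), with the pan on top and the display towards the robot side (-x); origin on the table under its middle, 30 mm in front of the pan's middle.

How it is judged (in metres and radians):
On the way:
1. the big jar stands upright on the middle of the balance pan, let go and at rest, for at least one second (x of jar_center in the frame of pan between -0.05 and 0.05 m and y of jar_center in the frame of pan between -0.06 and 0.06 m and z of jar_center in the frame of pan between 0.081 and 0.089 m and angle between jar_center's own z axis and vertical below 0.06 rad and linear speed of jar below 0.02 m/s and contact force between each of the arm, the fingers and jar below 0.2 N), for 1 s.
At the end, for the whole second after the job is handed in: The big jar hangs by its neck on the middle rail (centre within 10 mm of the rail's middle line, cap resting on the bars: centre 111 to 119 mm above the table), the whole cap behind the end stops, upright within 0.10 rad, let go and at rest (x of jar_center in the frame of rack between -0.052 and 0.035 m and y of jar_center in the frame of rack between -0.01 and 0.01 m and z of jar_center in the frame of rack between 0.111 and 0.119 m and angle between jar_center's own z axis and vertical below 0.1 rad and linear speed of jar below 0.02 m/s and contact force between the fingers and jar below 0.2 N); the robot touches nothing.
It fails at once if another jar on the rack is moved by more than 12 mm (distance of any of front_jar_center, rear_jar1_center, rear_jar2_center from where it was at the start of the episode above 0.012 m).
It fails at once if something else on the bench is moved by more than 20 mm (distance of any of mortar, rod_jar, clear_jar, stopper, scoop from where it was at the start of the episode above 0.02 m).
It fails at once if the big jar is tipped by more than 0.5 rad (angle between jar_center's own z axis and vertical above 0.5 rad).
It fails at once if the big jar is dropped or banged on the balance pan: faster than 0.35 m/s within 15 mm above the pan (a drop from more than 6 mm) (x of jar_center in the frame of pan between -0.09 and 0.09 m and y of jar_center in the frame of pan between -0.09 and 0.09 m and z of jar_center in the frame of pan below 0.1 m and linear speed of jar above 0.35 m/s).
It also fails if it takes over 72 s, if anything falls off the work surface, if the arm or the gripper's body presses on something with over 40 N, if the wrist force passes 120 N, or if a joint passes its speed limit or range.

ROBOT

A 6-joint arm with a two-finger parallel gripper is mounted at the origin on the work surface. World frame = base frame: x ahead of the robot, y to its left, z up, the work surface at z = 0. Lengths are in mm, angles in rad, forces in N, time in s.
With the tool pointing down it reaches from about 350 to 850 mm from the base axis. Payload 8.1 kg.
Tool frame: the origin (TCP) lies on the centre line of the jaws, within the pads' length; the fingertips stand 11 mm ahead of it and the grasp point (between the pads) lies 8 mm behind it; y points along the fingers, z is the direction in which the jaws open and shut, and the axes are right-handed (so a half turn about y gives the same grasp; the last joint's range is limited). The gripper opens to 85 mm and grips with 20 to 120 N. Pads are 22 mm wide; open, the fingers measure 114 mm over their backs; the gripper's body (76 mm by 85 mm) begins 54 mm behind the grasp point. The pads swing forward as they close: fully open they stand 13 mm farther back than shut.
Start: joints at [-1.195, 0.13, 1.488, -0, 1.523, -0.085], TCP at [266.819, -537.413, 242.292] pointing down, gripper open.
Joint ranges: [-2.96, 2.96], [-0.89, 2.26], [0.02, 2.5], [-1.34, 4.48], [0, 2.73], [-2.66, 2.66]. Speed limits (rad/s): [2.39, 2.39, 2.79, 3.14, 3.14, 3.14].

INTERFACE

Orientations are given as [roll, pitch, yaw] about the fixed x, y, z axes, in that order (R = Rz(yaw) Ry(pitch) Rx(roll)).
In Python, from bench import read_state, grab_frame, camera_model, bot, recognise, regions_of, landmark_of gives the robot as it stands.
- The arm moves only by the shell command python3 -m handwheel 'ROWS' [FORCE]. ROWS is a JSON object of lists of equal length, an entry for each row: "turn": the turn, a rotation vector about the tool's x, y, z in degrees, a list of three; "translation": the shift along the tool's x, y, z in mm, a list of three; "fingers": the closure, from -1 (fully open) to 1 (shut). In form: {"turn": [[ax, ay, az], ...], "translation": [[tx, ty, tz], ...], "fingers": [fingers, ...]}. A call has 1 to 20 rows; each row shifts and turns the pose as measured when the row begins, along the tool's axes as they then stand; what a row does not reach is not made up. A row lasts 1/10 s, in which the tool goes at most 50 mm and 8.59 degrees, less where a joint would pass 70% of its speed; a pose out of reach is approached as far as the arm can. A call is refused whole if a number of a shift passes 50 or a number of a turn 8.59, either way. A call with a gripper value outside its range is refused whole. The fingers move at their own pace and stop on an object; FORCE is the grip in N (left out, the last holds). Time passes only in rows, so rows that do not move let the fingers close. It gives the time, the measured TCP pose, the force and the opening at its end, in the units of the state.
- read_state(): the state, without advancing time (a new reading comes with each control period).
- grab_frame(name): name is "side" or "top"; returns (picture, depth): 384x512x3 uint8, blue, green, red; 384x512 float32, mm along the optical axis (not along the pixel's ray), 0 where there is no reading.
- camera_model(name): a dict with "mtx" (3x3 intrinsics, pixels), "position" and "rotation" of the camera in the world. Camera axes: x right, y down, z forward; pixel columns grow to the right and rows downward; lengths in mm; the calibration is good to about 2 mm. A picture is of the moment at which its call begins. camera_model takes no time and is no camera call.
- bot.hand_in(): hands the job in, once; it reports no verdict.
Trained networks look in the newest picture that a camera, given by its name, has taken for a name from the list of things; names that differ only in an ending like _2 or _b are one class to them, and where a whole thing is asked for, a point or a joint stands for the part that bears it (a point fixed in the world has none). Each returns a list of dicts, best first, with "confidence" (0 to 1); they miss things now and then, are a little off and sometimes report something else, mostly with a low value. They report only what shows in the picture. A call takes as long as a camera call.
- recognise(target, camera): "point" ([x, y, z] in mm, in the coordinates of the camera as it stood for that picture, good to about 4 mm: the middle of the surface that is visible of it).
- regions_of(target, camera): "pixels" (384x512 bool, what is visible of it).
- landmark_of(target, camera): "point" ([x, y, z] in mm, in the coordinates of the camera as it stood for that picture, good to about 4 mm: a listed point, or the origin of a listed thing).
The state is a dict: "clock": time; "q": joint angles; "dq": joint speeds; "effort": joint torques, N m; "eef_pos": TCP position; "tool_rot": TCP orientation; "contact_force": force on the tool from outside, world axes, zero at the start; "wrist_torque": the same for the moment, N m; "width": opening from 0.0 (shut) to 1.0 (fully open).
Only numpy, scipy, OpenCV 4.12 (cv2) and the standard library are available. Lean on these libraries where they do the work, as an engineer would, in place of code of your own. Each camera call takes 0.05 s, during which the arm holds its last target.

## Working session

There is one attempt and no reset: what is moved stays moved. The work goes in short steps, Python scripts to look and compute and a shell command to move; the robot and the scene stay as the last step left them, time stands still between calls to the robot, and variables do not carry over. Pictures are saved under pics/ and viewed, and the job is handed in when it is done.

```bash
ls; mkdir -p pics; cat > h.py <<'E'
import numpy as np, cv2, json
from bench import read_state, grab_frame, camera_model, bot, recognise, regions_of, landmark_of
from scipy.spatial.transform import Rotation as R
def towld(p,cam):
    m=camera_model(cam); return np.array(m["rotation"])@np.array(p)+np.array(m["position"])
def pix(u,v,d,cam):
    K=np.array(camera_model(cam)["mtx"]); return towld([(u-K[0,2])/K[0,0]*d,(v-K[1,2])/K[1,1]*d,d],cam)
E
python3 - <<'E'
from h import *
s=read_state(); print(s)
for c in ["side","top"]:
    im,d=grab_frame(c); cv2.imwrite(f"pics/{c}0.png",im); np.save(f"{c}0.npy",d); m=camera_model(c); print(c,m)
    for t in ["pan","jar_cap","jar_center","rail_mouth","rail_place","rack","balance","front_jar_center","stopper","scoop"]:
        for r in landmark_of(t,c)[:2]: print(t,round(r["confidence"],2),np.round(towld(r["point"],c),1))
E
```

```text
pics
{'clock': 0.0, 'q': array([-1.19541274e+00,  1.31147897e-01,  1.48929741e+00,  1.19888960e-05,
        1.52300374e+00, -8.54165590e-02]), 'dq': array([ 0.00058475, -0.00039816,  0.00015244,  0.00116807,  0.00030592,
       -0.0010709 ]), 'effort': array([ 2.74446265e-04, -5.69398284e+01, -5.00548983e+01, -3.84692248e-04,
        1.50016072e-02,  6.26926453e-05]), 'eef_pos': array([ 266.61630496, -536.90939894,  241.24238788]), 'tool_rot': array([-1.57264493e+00,  1.70304049e-04, -2.68079325e+00]), 'contact_force': array([-0.89716422,  0.23247363,  0.21095019]), 'wrist_torque': array([ 0.01221803,  0.00680317, -0.04305961]), 'width': 0.9980242005645648}
side {'mtx': array([[458.41946384,   0.        , 254.85513162],
       [  0.        , 458.41946384, 201.1082362 ],
       [  0.        ,   0.        ,   1.        ]]), 'position': array([-325.76370856,  887.32291146,  863.00331339]), 'rotation': array([-2.10250483e+00, -2.69554912e-04, -2.38582398e+00])}
pan 0.8 [-3289.8 -2076.7 -2101. ]
jar_cap 0.59 [-4367.1 -3154.  -3178.3]
jar_center 0.61 [-4453.4 -3240.3 -3264.6]
rail_mouth 0.
[... 532 characters left out ...]
48588114],
       [  0.        ,   0.        ,   1.        ]]), 'position': array([ 439.63470102,   -5.33505077, 1316.18421368]), 'rotation': array([-3.07985893,  0.01064034, -1.54334816])}
pan 0.73 [-1011.2 -1456.2  -134.6]
pan 0.71 [-1821.  -2266.   -944.5]
jar_cap 0.58 [-2074.5 -2519.4 -1197.9]
jar_center 0.65 [-1811.8 -2256.8  -935.3]
jar_center 0.58 [-2181.3 -2626.3 -1304.7]
rail_mouth 0.65 [-1924.8 -2369.8 -1048.3]
rail_place 0.91 [-1928.5 -2373.5 -1052. ]
rack 0.91 [-2192.9 -2637.8 -1316.3]
rack 0.6 [-1931.1 -2376.1 -1054.6]
balance 0.66 [-1156.  -1601.   -279.5]
front_jar_center 0.63 [-1803.2 -2248.2  -926.7]
stopper 0.58 [-1154.2 -1599.2  -277.7]
scoop 0.55 [-2091.9 -2536.9 -1215.4]
```

The camera rotation is given as roll, pitch, yaw, so I'll fix the conversion.

```bash
sed -i 's/np.array(m\["rotation"\])@/R.from_euler("xyz",m["rotation"]).as_matrix()@/' h.py
python3 - <<'E'
from h import *
for c in ["side","top"]:
    im,d=grab_frame(c)
    for t in ["pan","jar_cap","jar_center","rail_mouth","rail_place","rack","balance","front_jar_center","rear_jar1_center","stopper","scoop"]:
        for r in landmark_of(t,c)[:3]: print(c,t,round(r["confidence"],2),np.round(towld(r["point"],c),1))
E
```

```text
side pan 0.59 [609.4 162.   86.1]
side pan 0.53 [ 492.3 -242.6  116.2]
side pan 0.17 [ 493.4 -247.3  180.2]
side jar_cap 0.63 [ 492.2 -242.1  177.1]
side jar_cap 0.18 [505.1 495.7  -2. ]
side jar_center 0.71 [ 497.6 -241.4  115.2]
side jar_center 0.43 [412.1 144.9   4.2]
side rail_mouth 0.68 [ 449.8 -179.7  148. ]
side rail_place 0.88 [ 498.3 -180.5  148.8]
side rack 0.61 [ 5.387e+02 -1.830e+02  5.000e-01]
side balance 0.92 [579.2 152.9   3.4]
side balance 0.3 [502.  493.4  -2.5]
side rear_jar1_center 0.72 [ 552.2 -119.7  119.4]
side rear_jar1_center 0.52 [ 491.4 -243.6  180.2]
side stopper 0.71 [410.8 146.4   5.5]
side scoop 0.8 [ 353.5 -156.3   -2.8]
top pan 0.66 [ 551.9 -240.2  112.8]
top pan 0.63 [ 495. -243.  118.]
top pan 0.58 [607.6 164.1  87.3]
top jar_cap 0.77 [ 490.6 -242.3  185.5]
top jar_center 0.68 [ 491.9 -241.6  116.6]
top rail_mouth 0.61 [ 450.3 -182.8  151.6]
top rail_mouth 0.17 [ 407.1 -487.9    2.6]
top rail_place 0.58 [ 497.9 -179.7  155.4]
top rail_place 0.43 [ 551.5 -118.9  116.2]
top rack 0.92 [ 533.3 -178.1   -0.6]
top balance 0.65 [582.7 158.9   3.2]
top front_jar_center 0.63 [ 490.9 -119.2  118.4]
top front_jar_center 0.6 [ 406.2 -490.8    4.1]
top rear_jar1_center 0.78 [ 552.6 -119.   117.6]
top rear_jar1_center 0.48 [ 357.8 -160.7    2.2]
top rear_jar1_center 0.36 [502.7 498.4  -0. ]
top stopper 0.69 [414.7 146.7   5.2]
top stopper 0.4 [503.1 496.6   0.8]
top scoop 0.75 [ 356.1 -162.9    2.5]
top scoop 0.57 [ 489.8 -121.6  123.7]
```

View pics/side0.png

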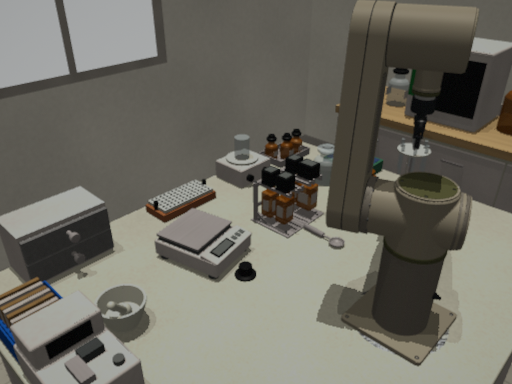

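View pics/top0.png

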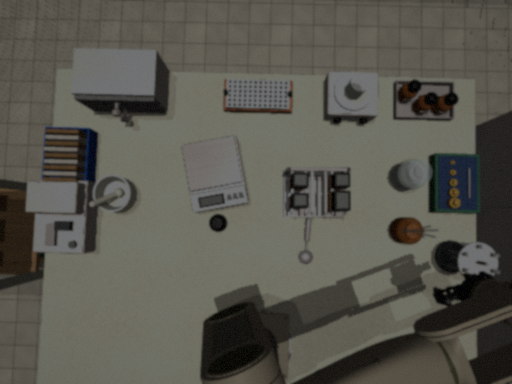

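```bash
python3 - <<'E'
from h import *
im=cv2.imread("pics/top0.png"); d=np.load("top0.npy")
cv2.imwrite("pics/topz.png",cv2.convertScaleAbs(cv2.resize(im[120:230,170:370],None,fx=4,fy=4,interpolation=cv2.INTER_CUBIC),alpha=1.5))
# point cloud
K=camera_model("top")["mtx"]; m=camera_model("top")
v,u=np.mgrid[:384,:512]; P=np.stack([(u-K[0,2])/K[0,0]*d,(v-K[1,2])/K[1,1]*d,d],-1)@R.from_euler("xyz",m["rotation"]).as_matrix().T+m["position"]
np.save("P0.npy",P)
roi=(u>275)&(u<360)&(v>155)&(v<225)&(d>0)
caps=roi&(P[...,2]>185)
n,l,st,c=cv2.connectedComponentsWithStats(caps.astype(np.uint8))
for i in range(1,n):
    if st[i,4]<20: continue
    p=P[l==i]; r=cv2.minAreaRect(p[:,:2].astype(np.float32)); print(st[i],"mean",p.mean(0).round(1),"rect",np.round(r[0],1),np.round(r[1],1),round(r[2],1), 'bb',p.min(0).round(),p.max(0).round())
# pan
roi=(u>175)&(u<250)&(v>130)&(v<215)&(d>0)&(abs(P[...,2]-85)<5)
n,l,st,c=cv2.connectedComponentsWithStats(roi.astype(np.uint8))
i=1+np.argmax(st[1:,4]); p=P[l==i]; print("pan z",np.median(p[:,2]),cv2.minAreaRect(p[:,:2].astype(np.float32)))
# bars
roi=(u>275)&(u<360)&(v>155)&(v<225)&(d>0)&(abs(P[...,2]-152)<12)
q=P[roi]; print("bars",len(q),cv2.minAreaRect(q[:,:2].astype(np.float32)))
E
```

```text
[292 173  17  15 253] mean [ 549. -117.  201.] rect [ 549.6 -117.2] [42.6 47.9] 0.4 bb [ 528. -141.  187.] [571. -93. 209.]
[333 173  17  15 248] mean [ 552.3 -239.1  201. ] rect [ 552.2 -240.1] [42.5 46.2] 2.2 bb [ 531. -264.  185.] [ 574. -217.  206.]
[333 191  18  20 338] mean [ 490.6 -240.4  201.5] rect [ 491.1 -242.3] [56.6 49.6] 1.9 bb [ 462. -268.  186.] [ 520. -218.  209.]
[292 193  17  15 250] mean [ 489.2 -118.   201.7] rect [ 489.4 -118.3] [42.5 48.1] 0.8 bb [ 468. -143.  185.] [511. -94. 208.]
pan z 86.35330507912704 ((609.1386108398438, 164.26690673828125), (156.30050659179688, 176.18882751464844), 12.0746431350708)
bars 741 ((523.20068359375, -180.33074951171875), (146.53399658203125, 196.53257751464844), 1.3314625024795532)
```

View pics/topz.png

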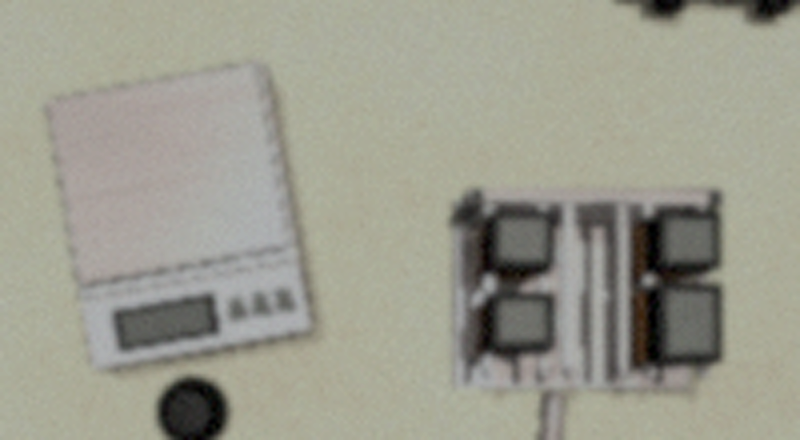

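The big jar is the front one on the right rail: its cap is about 57 mm long in the top view at px (342,201), world (491.5,-242). The other front jar, at (489.5,-118), measures only 42 mm. The rack yaw is about 1.3° and the middle of the pan is at (609,164,86). First I'll raise the tool and turn it so the jaws open across the rail.

```bash
python3 -m handwheel '{"turn":[[0,6.3,0],[0,6.3,0],[0,6.3,0],[0,6.3,0],[0,0,0],[0,0,0]],"translation":[[0,-20,0],[0,-20,0],[0,-20,0],[0,-20,0],[0,0,0],[0,0,0]],"fingers":[-1,-1,-1,-1,-1,-1]}' 60
cat >> h.py <<'E'
def delta(tgt,yaw=None):
    "shift along tool axes to world target (mm)"
    s=read_state(); r=R.from_euler("xyz",s["tool_rot"]); e=np.array(tgt)-s["eef_pos"]
    print("pos",s["eef_pos"].round(1),"rpy",np.degrees(s["tool_rot"]).round(2),"w",round(s["width"],3),"t",s["clock"],"F",s["contact_force"].round(1))
    print("tool shift",r.inv().apply(e).round(1))
    if yaw is not None:
        g=R.from_euler("xyz",[-90,0,yaw],degrees=True); print("turn deg",np.degrees((r.inv()*g).as_rotvec()).round(2))
E
python3 -c "
from h import *
delta([491.5,-242,300],-178.7)"
```

```text
clock: 2.9
eef_pos: [266.5, -536.7, 322.9]
tool_rot: [-1.574, -0.001, -3.134]
contact_force: [-0.2, 0.9, -0.1]
width: 0.995
pos [ 266.5 -536.7  322.9] rpy [-9.0170e+01 -6.0000e-02 -1.7955e+02] w 0.995 t 2.9 F [-0.2  0.9 -0.1]
tool shift [-227.3   23.5 -292.9]
turn deg [ 0.17 -0.85  0.06]
```

```bash
python3 -m handwheel '{"turn":[[0,-0.8,0],[0,0,0],[0,0,0],[0,0,0],[0,0,0],[0,0,0],[0,0,0],[0,0,0],[0,0,0],[0,0,0],[0,0,0],[0,0,0],[0,0,0],[0,0,0]],"translation":[[-19,0,-24.4],[-19,0,-24.4],[-19,0,-24.4],[-19,0,-24.4],[-19,0,-24.4],[-19,0,-24.4],[-19,0,-24.4],[-19,0,-24.4],[-19,0,-24.4],[-19,0,-24.4],[-19,0,-24.4],[-19,0,-24.4],[0,0,0],[0,0,0]],"fingers":[-1,-1,-1,-1,-1,-1,-1,-1,-1,-1,-1,-1,-1,-1]}'
python3 -c "
from h import *
delta([491.5,-242,250],-178.7)"
```

```text
clock: 4.3
eef_pos: [485.3, -219.2, 300.0]
tool_rot: [-1.595, -0.019, -3.077]
contact_force: [-0.1, -0.3, -0.2]
width: 0.999
pos [ 485.3 -219.2  300. ] rpy [ -91.37   -1.1  -176.29] w 0.999 t 4.3 F [-0.1 -0.3 -0.2]
tool shift [-5.6 49.3 24.4]
turn deg [1.35 2.39 1.13]
```

```bash
python3 -m handwheel '{"turn":[[0.7,1.2,0.6],[0.7,1.2,0.6],[0,0,0],[0,0,0],[0,0,0],[0,0,0]],"translation":[[-2,10,8],[-2,10,8],[-2,10,8],[0,10,0],[0,5,0],[0,0,0]],"fingers":[-1,-1,-1,-1,-1,-1]}'
python3 -c "
from h import *
delta([491.5,-242,250],-178.7)
im,d=grab_frame('side'); cv2.imwrite('pics/s1.png',cv2.resize(im[130:260,220:380],None,fx=4,fy=4,interpolation=cv2.INTER_CUBIC))
for t in ['jar_cap','rail_mouth','rail_place']:
    for r in landmark_of(t,'side')[:2]: print(t,round(r['confidence'],2),np.round(towld(r['point'],'side'),1))
im,d=grab_frame('top'); cv2.imwrite('pics/t1.png',cv2.resize(im[130:260,250:410],None,fx=4,fy=4,interpolation=cv2.INTER_CUBIC))
"
```

```text
clock: 4.9
eef_pos: [488.9, -246.0, 248.4]
tool_rot: [-1.572, -0.003, -3.116]
contact_force: [0.1, 0.4, 0.1]
width: 0.999
pos [ 488.9 -246.   248.4] rpy [ -90.06   -0.2  -178.55] w 0.999 t 4.9 F [0.1 0.4 0.1]
tool shift [-2.7 -1.6 -4. ]
turn deg [0.06 0.15 0.2 ]
jar_cap 0.61 [ 491.6 -240.7  181. ]
jar_cap 0.36 [ 5.900e+02 -4.949e+02  5.000e-01]
rail_mouth 0.57 [ 445.2 -181.2  150. ]
rail_mouth 0.17 [ 539.8 -178.5    1. ]
rail_place 0.71 [ 499.1 -179.8  150.3]
rail_place 0.46 [ 5.831e+02  1.547e+02 -5.000e-01]
```

View pics/s1.png

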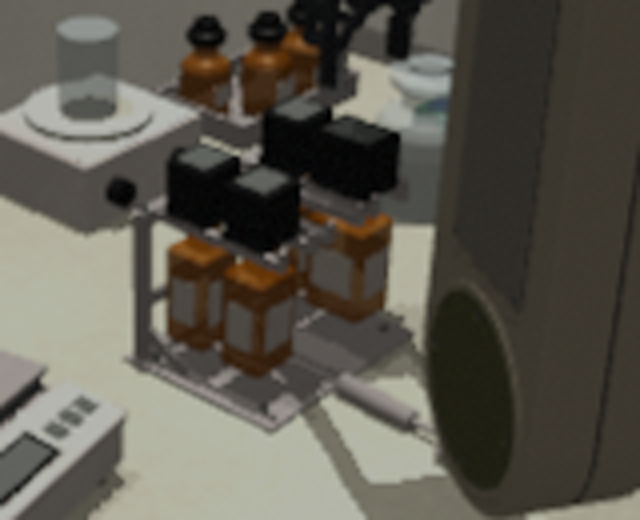

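View pics/t1.png

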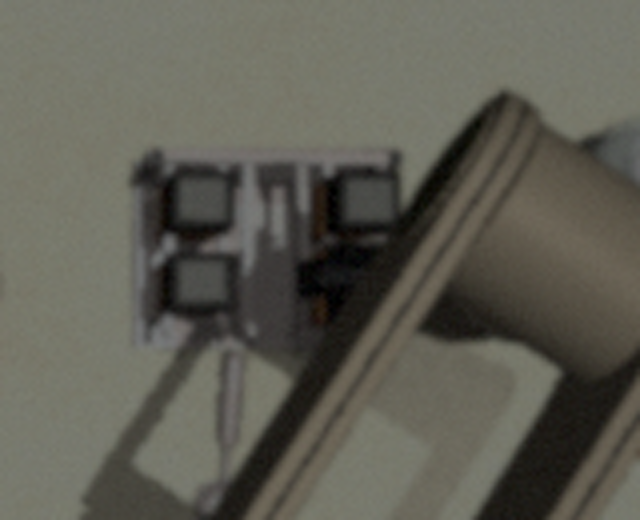

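The gripper hangs over the big jar (its left finger shows at px (320,280) in the top crop). Next I'll centre it and go down over the cap.

```bash
python3 -m handwheel '{"turn":[[0,0,0],[0,0,0],[0,0,0],[0,0,0],[0,0,0],[0,0,0]],"translation":[[-1,0,-4],[0,10,0],[0,10,0],[0,10,0],[0,0,0],[0,0,0]],"fingers":[-1,-1,-1,-1,-1,-1]}'
python3 -c "
from h import *
delta([490.5,-241.5,172],-178.7)"
```

```text
clock: 5.75
eef_pos: [491.3, -241.1, 218.3]
tool_rot: [-1.57, 0.0, -3.115]
contact_force: [0.1, 1.7, 0.2]
width: 0.999
pos [ 491.3 -241.1  218.3] rpy [-8.9930e+01  1.0000e-02 -1.7845e+02] w 0.999 t 5.75 F [0.1 1.7 0.2]
tool shift [ 0.9 46.3  0.3]
turn deg [-0.07  0.25 -0.01]
```

```bash
python3 -m handwheel '{"turn":[[0,0.2,0],[0,0,0],[0,0,0],[0,0,0],[0,0,0],[0,0,0],[0,0,0],[0,0,0]],"translation":[[0.5,8,0],[0,8,0],[0,8,0],[0,8,0],[0,7,0],[0,5,0],[0,1,0],[0,0,0]],"fingers":[-1,-1,-1,-1,-1,-1,-1,-1]}'
python3 -c "
from h import *
delta([490.5,-241.5,172],-178.7)"
```

```text
clock: 6.55
eef_pos: [490.4, -241.2, 168.7]
tool_rot: [-1.57, -0.001, -3.119]
contact_force: [-0.3, -0.4, 0.6]
width: 1.001
pos [ 490.4 -241.2  168.7] rpy [-8.9960e+01 -4.0000e-02 -1.7869e+02] w 1.001 t 6.55 F [-0.3 -0.4  0.6]
tool shift [-0.  -3.3  0.3]
turn deg [-0.04  0.01  0.04]
```

```bash
python3 -m handwheel '{"turn":[[0,0,0],[0,0,0],[0,0,0],[0,0,0],[0,0,0],[0,0,0],[0,0,0],[0,0,0]],"translation":[[0,-3,0],[0,0,0],[0,0,0],[0,0,0],[0,0,0],[0,0,0],[0,0,0],[0,0,0]],"fingers":[-1,0,0.5,1,1,1,1,1]}' 60
python3 -c "
from h import *
delta([490.5,-241.5,172],-178.7)"
```

```text
clock: 7.35
eef_pos: [491.3, -241.9, 173.7]
tool_rot: [-1.568, 0.002, -3.119]
contact_force: [0.6, -0.0, 0.8]
width: 0.557
pos [ 491.3 -241.9  173.7] rpy [-8.9850e+01  1.0000e-01 -1.7869e+02] w 0.557 t 7.35 F [ 0.6 -0.   0.8]
tool shift [ 0.8  1.7 -0.4]
turn deg [-0.15  0.01 -0.1 ]
```

The opening of 0.557 is about 47 mm, so the cap is gripped. Now the 15 mm lift.

```bash
python3 -m handwheel '{"turn":[[0,0,0],[0,0,0],[0,0,0],[0,0,0],[0,0,0],[0,0,0]],"translation":[[0,-4,0],[0,-4,0],[0,-4,0],[0,-3,0],[0,0,0],[0,0,0]],"fingers":[1,1,1,1,1,1]}'
python3 -c "
from h import *
delta([491.3,-241.9,188.7],-178.7)
im,d=grab_frame('side'); cv2.imwrite('pics/s2.png',cv2.resize(im[130:260,220:380],None,fx=4,fy=4,interpolation=cv2.INTER_CUBIC))"
```

```text
clock: 7.95
eef_pos: [490.7, -241.3, 189.1]
tool_rot: [-1.57, 0.0, -3.119]
contact_force: [0.6, 0.0, -2.8]
width: 0.557
pos [ 490.7 -241.3  189.1] rpy [ -89.93    0.   -178.69] w 0.557 t 7.95 F [ 0.6  0.  -2.8]
tool shift [-0.6  0.4  0.6]
turn deg [-0.07  0.01 -0.  ]
```

View pics/s2.png

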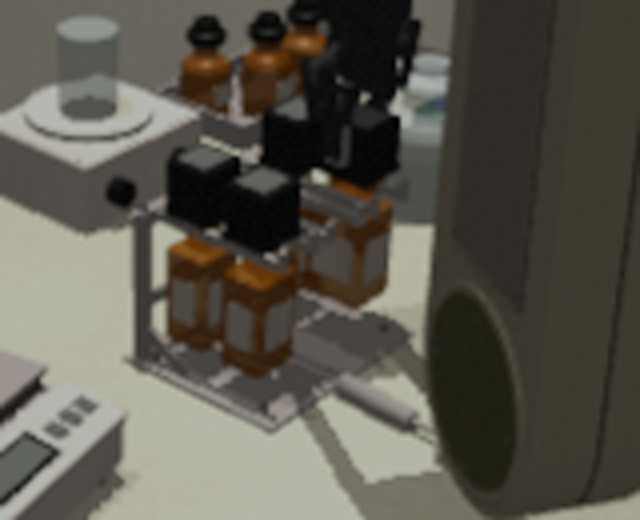

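```bash
python3 -m handwheel '{"turn":[[0,0,0],[0,0,0],[0,0,0],[0,0,0],[0,0,0],[0,0,0]],"translation":[[5,0,0],[5,0,0],[5,0,0],[5,0,0],[5,0,0],[0,0,0]],"fingers":[1,1,1,1,1,1]}'
python3 -c "
from h import *
delta([390,-243.9,189],-178.7)"
```

```text
clock: 8.6
eef_pos: [462.7, -241.7, 188.3]
tool_rot: [-1.57, -0.001, -3.119]
contact_force: [0.1, -1.0, -2.2]
width: 0.553
pos [ 462.7 -241.7  188.3] rpy [-8.9960e+01 -8.0000e-02 -1.7869e+02] w 0.553 t 8.6 F [ 0.1 -1.  -2.2]
tool shift [72.7 -0.6  0.5]
turn deg [-0.04  0.01  0.08]
```

```bash
python3 -m handwheel '{"turn":[[0,0,0],[0,0,0],[0,0,0],[0,0,0],[0,0,0],[0,0,0],[0,0,0],[0,0,0],[0,0,0],[0,0,0]],"translation":[[8,-0.3,0],[8,0,0],[8,0,0],[8,0,0],[8,0,0],[8,0,0],[8,0,0],[8,0,0],[8,0,0],[0,0,0]],"fingers":[1,1,1,1,1,1,1,1,1,1]}'
python3 -c "
from h import *
delta([390,-243.9,280],-178.7)
im,d=grab_frame('side'); cv2.imwrite('pics/s3.png',cv2.resize(im[130:260,220:380],None,fx=4,fy=4,interpolation=cv2.INTER_CUBIC))"
```

```text
clock: 9.6
eef_pos: [383.8, -243.6, 189.0]
tool_rot: [-1.57, -0.001, -3.119]
contact_force: [-0.1, 0.8, -2.7]
width: 0.554
pos [ 383.8 -243.6  189. ] rpy [-8.9930e+01 -6.0000e-02 -1.7871e+02] w 0.554 t 9.6 F [-0.1  0.8 -2.7]
tool shift [ -6.1 -91.1   0.6]
turn deg [-0.07 -0.01  0.06]
```

View pics/s3.png

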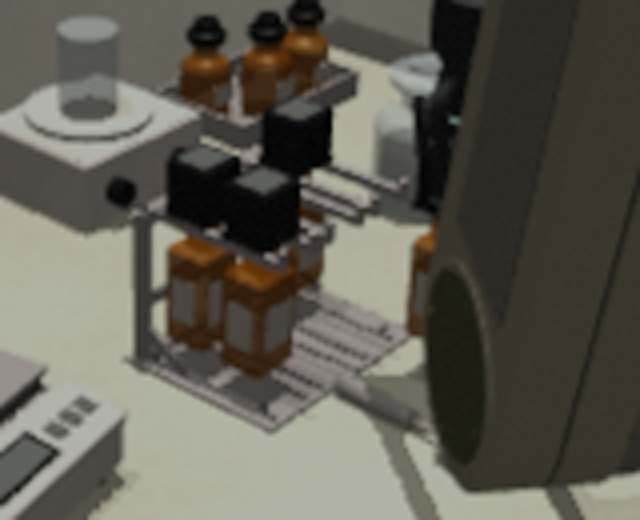

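The jar is clear of the rail. Raise it, then carry it left past the front of the rack.

```bash
python3 -m handwheel '{"turn":[[0,0,0],[0,0,0],[0,0,0],[0,0,0],[0,0,0],[0,0,0],[0,0,0],[0,0,0],[0,0,0],[0,0,0],[0,0,0],[0,0,0],[0,0,0],[0,0,0],[0,0,0],[0,0,0],[0,0,0],[0,0,0]],"translation":[[0,-15,0],[0,-20,0],[0,-20,0],[0,-20,0],[0,-5,0],[0,0,-8],[0,0,-15],[0,0,-20],[0,0,-20],[0,0,-20],[0,0,-20],[0,0,-20],[0,0,-20],[0,0,-20],[0,0,-20],[0,0,-15],[0,0,-8],[0,0,0]],"fingers":[1,1,1,1,1,1,1,1,1,1,1,1,1,1,1,1,1,1]}'
python3 -c "
from h import *
delta([420,164,269],-178.7)"
```

```text
clock: 11.45
eef_pos: [372.5, -16.2, 263.3]
tool_rot: [-1.58, -0.016, -3.114]
contact_force: [-0.4, -0.4, -2.8]
width: 0.553
pos [372.5 -16.2 263.3] rpy [ -90.51   -0.9  -178.41] w 0.553 t 11.45 F [-0.4 -0.4 -2.8]
tool shift [ -52.4   -4.9 -178.9]
turn deg [0.51 0.29 0.9 ]
```

```bash
python3 -m handwheel '{"turn":[[0.5,0.3,0.9],[0,0,0],[0,0,0],[0,0,0],[0,0,0],[0,0,0],[0,0,0],[0,0,0],[0,0,0],[0,0,0],[0,0,0],[0,0,0]],"translation":[[-5,-5,-10],[-5,0,-18],[-5,0,-18],[-5,0,-18],[-5,0,-18],[-5,0,-18],[-5,0,-18],[-5,0,-18],[-5,0,-18],[-5,0,-15],[-5,0,-8],[0,0,0]],"fingers":[1,1,1,1,1,1,1,1,1,1,1,1]}'
python3 -c "
from h import *
delta([609,164,269],-178.7)"
```

```text
clock: 12.65
eef_pos: [423.6, 163.7, 261.7]
tool_rot: [-1.566, -0.008, -3.125]
contact_force: [-0.3, 0.1, -2.9]
width: 0.553
pos [423.6 163.7 261.7] rpy [ -89.72   -0.46 -179.04] w 0.553 t 12.65 F [-0.3  0.1 -2.9]
tool shift [-185.4   -8.8    2.8]
turn deg [-0.27 -0.34  0.46]
```

```bash
python3 -m handwheel '{"turn":[[-0.3,-0.3,0.5],[0,0,0],[0,0,0],[0,0,0],[0,0,0],[0,0,0],[0,0,0],[0,0,0],[0,0,0],[0,0,0],[0,0,0],[0,0,0]],"translation":[[-8,-5,0],[-18,0,0],[-20,0,0],[-20,0,0],[-20,0,0],[-20,0,0],[-20,0,0],[-20,0,0],[-18,0,0],[-14,0,0],[-6,0,0],[0,0,0]],"fingers":[1,1,1,1,1,1,1,1,1,1,1,1]}'
python3 -c "
from h import *
delta([609,164,230],-178.7)"
```

```text
clock: 13.85
eef_pos: [620.1, 154.1, 270.3]
tool_rot: [-1.569, 0.008, -3.126]
contact_force: [-0.0, -1.0, -2.9]
width: 0.557
pos [620.1 154.1 270.3] rpy [ -89.92    0.45 -179.13] w 0.557 t 13.85 F [-0.  -1.  -2.9]
tool shift [ 11.3  40.2 -10.1]
turn deg [-0.08 -0.43 -0.45]
```

```bash
python3 -m handwheel '{"turn":[[-0.1,-0.4,-0.4],[0,0,0],[0,0,0],[0,0,0],[0,0,0],[0,0,0],[0,0,0],[0,0,0]],"translation":[[5,5,-5],[5,6,-5],[0,6,0],[0,6,0],[0,6,0],[0,3,0],[0,0,0],[0,0,0]],"fingers":[1,1,1,1,1,1,1,1]}'
python3 -c "
from h import *
delta([609,164,230],-178.7)
im,d=grab_frame('side'); cv2.imwrite('pics/s4.png',cv2.resize(im[150:280,130:290],None,fx=4,fy=4,interpolation=cv2.INTER_CUBIC))"
```

```text
clock: 14.65
eef_pos: [606.4, 164.6, 235.1]
tool_rot: [-1.571, -0.001, -3.118]
contact_force: [0.4, 0.1, -1.8]
width: 0.557
pos [606.4 164.6 235.1] rpy [-9.0020e+01 -8.0000e-02 -1.7863e+02] w 0.557 t 14.65 F [ 0.4  0.1 -1.8]
tool shift [-2.6  5.1  0.7]
turn deg [0.02 0.07 0.08]
```

View pics/s4.png

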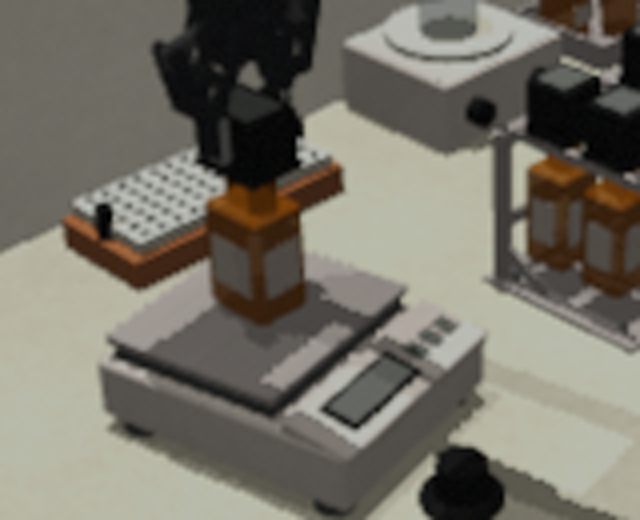

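The jar is upright a few mm above the middle of the pan (px (258,310) in the crop). I'll ease it down in 1.5 mm rows and watch the force.

```bash
python3 -m handwheel '{"turn":[[0,0,0],[0,0,0],[0,0,0]],"translation":[[0,1.5,0],[0,1.5,0],[0,0,0]],"fingers":[1,1,1]}'; python3 -m handwheel '{"turn":[[0,0,0],[0,0,0],[0,0,0]],"translation":[[0,1,0],[0,1,0],[0,0,0]],"fingers":[1,1,1]}'
```

```text
clock: 15.0
eef_pos: [607.0, 164.5, 232.7]
tool_rot: [-1.571, -0.0, -3.118]
contact_force: [0.0, 0.9, -2.7]
width: 0.562
clock: 15.3
eef_pos: [607.2, 164.5, 230.8]
tool_rot: [-1.571, 0.0, -3.118]
contact_force: [-0.9, -0.4, -2.7]
width: 0.554
```

```bash
python3 -m handwheel '{"turn":[[0,0,0],[0,0,0],[0,0,0]],"translation":[[0,1,0],[0,0.5,0],[0,0,0]],"fingers":[1,1,1]}'; python3 -m handwheel '{"turn":[[0,0,0],[0,0,0],[0,0,0]],"translation":[[0,1,0],[0,0,0],[0,0,0]],"fingers":[1,1,1]}'
```

```text
clock: 15.6
eef_pos: [607.2, 164.5, 229.1]
tool_rot: [-1.571, 0.0, -3.118]
contact_force: [-0.7, -0.5, -3.1]
width: 0.557
clock: 15.9
eef_pos: [607.5, 164.6, 228.9]
tool_rot: [-1.572, 0.002, -3.118]
contact_force: [-0.0, -0.3, -2.0]
width: 0.559
```

```bash
python3 -m handwheel '{"turn":[[0,0,0],[0,0,0],[0,0,0]],"translation":[[0,1,0],[0,0,0],[0,0,0]],"fingers":[1,1,1]}'; python3 -m handwheel '{"turn":[[0,0,0],[0,0,0],[0,0,0]],"translation":[[0,1,0],[0,0,0],[0,0,0]],"fingers":[1,1,1]}'
```

```text
clock: 16.2
eef_pos: [607.9, 164.7, 228.7]
tool_rot: [-1.572, 0.003, -3.118]
contact_force: [0.4, 0.4, -1.6]
width: 0.555
clock: 16.5
eef_pos: [608.2, 164.7, 228.8]
tool_rot: [-1.572, 0.004, -3.118]
contact_force: [-0.6, -0.3, -0.2]
width: 0.557
```

The force is off-loading and z has stopped going down, so the jar is standing. Release, then rise.

```bash
python3 -m handwheel '{"turn":[[0,0,0],[0,0,0],[0,0,0],[0,0,0],[0,0,0],[0,0,0]],"translation":[[0,0,0],[0,0,0],[0,0,0],[0,0,0],[0,0,0],[0,0,0]],"fingers":[0.5,0,-1,-1,-1,-1]}'; python3 -m handwheel '{"turn":[[0,0,0],[0,0,0],[0,0,0],[0,0,0],[0,0,0],[0,0,0],[0,0,0],[0,0,0],[0,0,0],[0,0,0],[0,0,0],[0,0,0],[0,0,0],[0,0,0],[0,0,0]],"translation":[[0,-5,0],[0,-10,0],[0,-15,0],[0,-15,0],[0,-15,0],[0,-15,0],[0,0,0],[0,0,0],[0,0,0],[0,0,0],[0,0,0],[0,0,0],[0,0,0],[0,0,0],[0,0,0]],"fingers":[-1,-1,-1,-1,-1,-1,-1,-1,-1,-1,-1,-1,-1,-1,-1]}'
python3 - <<'E'
from h import *
delta([609,164,300],-88.7)
im,d=grab_frame('side'); cv2.imwrite('pics/s5.png',cv2.resize(im[150:280,130:290],None,fx=4,fy=4,interpolation=cv2.INTER_CUBIC))
for t in ['jar_cap','jar_center']:
    for r in landmark_of(t,'side')[:2]: print(t,round(r['confidence'],2),np.round(towld(r['point'],'side'),1))
im,d=grab_frame('top'); cv2.imwrite('pics/t5.png',cv2.resize(im[110:240,160:380],None,fx=3.6,fy=3.6,interpolation=cv2.INTER_CUBIC))
E
```

```text
clock: 17.1
eef_pos: [608.4, 164.8, 228.7]
tool_rot: [-1.572, 0.005, -3.118]
contact_force: [-0.1, 0.5, 0.5]
width: 1.0
clock: 18.6
eef_pos: [607.8, 164.6, 310.3]
tool_rot: [-1.572, 0.004, -3.118]
contact_force: [0.9, 0.2, -0.6]
width: 1.002
pos [607.8 164.6 310.3] rpy [ -90.07    0.26 -178.65] w 1.002 t 18.6 F [ 0.9  0.2 -0.6]
tool shift [-1.1 10.3  0.6]
turn deg [ -0.15 -89.95  -0.26]
jar_cap 0.98 [607.2 162.8 235.1]
jar_cap 0.35 [ 551.7 -243.8  114.2]
jar_center 0.81 [612.  164.8 171.9]
```

View pics/s5.png

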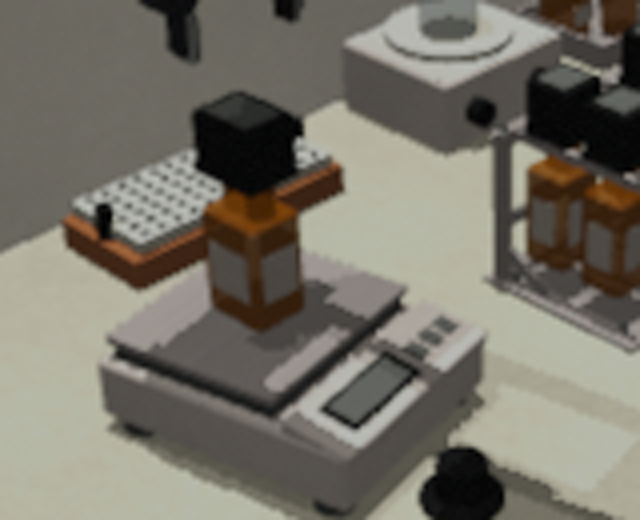

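View pics/t5.png

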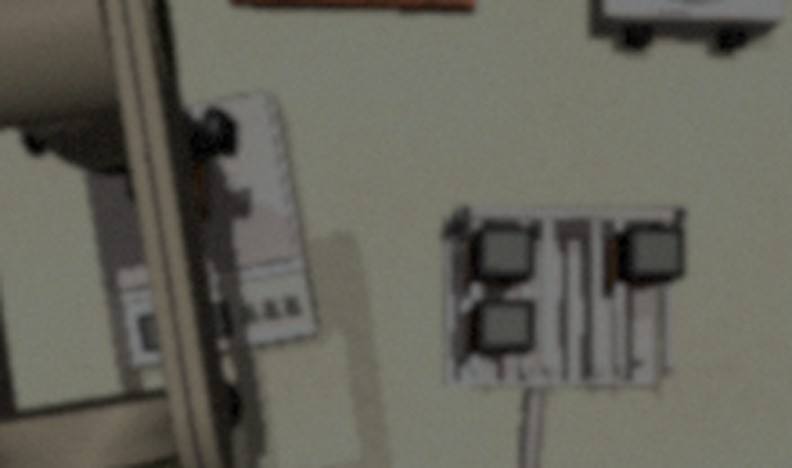

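The jar stands upright on the pan around (608,164), and the other jars have not moved. Next is the quarter turn above it.

```bash
python3 -m handwheel '{"turn":[[0,-4,0],[0,-8,0],[0,-8,0],[0,-8,0],[0,-8,0],[0,-8,0],[0,-8,0],[0,-8,0],[0,-8,0],[0,-8,0],[0,-8,0],[0,-4,0],[0,0,0],[0,0,0]],"translation":[[0,0,0],[0,0,0],[0,0,0],[0,0,0],[0,0,0],[0,0,0],[0,0,0],[0,0,0],[0,0,0],[0,0,0],[0,0,0],[0,0,0],[0,0,0],[0,0,0]],"fingers":[-1,-1,-1,-1,-1,-1,-1,-1,-1,-1,-1,-1,-1,-1]}'
python3 -c "
from h import *
delta([608,164.5,260],-88.7)
im,d=grab_frame('side'); 
for t in ['jar_cap','jar_center']:
    for r in landmark_of(t,'side')[:1]: print(t,round(r['confidence'],2),np.round(towld(r['point'],'side'),1))"
```

```text
clock: 20.2
eef_pos: [608.5, 164.7, 312.1]
tool_rot: [-1.563, 0.001, -1.52]
contact_force: [0.1, 0.1, 0.3]
width: 1.0
pos [608.5 164.7 312.1] rpy [-8.957e+01  8.000e-02 -8.711e+01] w 1.0 t 20.2 F [0.1 0.1 0.3]
tool shift [ 0.3 52.1 -0.9]
turn deg [-0.43  1.59 -0.09]
jar_cap 0.77 [610.3 163.9 235.9]
jar_center 0.69 [612.3 163.9 173.4]
```

```bash
python3 -m handwheel '{"turn":[[-0.4,1.6,-0.1],[0,0,0],[0,0,0],[0,0,0],[0,0,0],[0,0,0],[0,0,0]],"translation":[[0,5,0],[0,12,0],[0,12,0],[0,12,0],[0,6,0],[0,0,0],[0,0,0]],"fingers":[-1,-1,-1,-1,-1,-1,-1]}'
python3 -c "
from h import *
delta([609,164.5,229],-88.7)
im,d=grab_frame('side'); cv2.imwrite('pics/s6.png',cv2.resize(im[150:280,130:290],None,fx=4,fy=4,interpolation=cv2.INTER_CUBIC))"
```

```text
clock: 21.05
eef_pos: [607.4, 164.5, 258.3]
tool_rot: [-1.575, -0.001, -1.553]
contact_force: [0.3, 1.3, 0.3]
width: 0.999
pos [607.4 164.5 258.3] rpy [-9.022e+01 -5.000e-02 -8.896e+01] w 0.999 t 21.05 F [0.3 1.3 0.3]
tool shift [ 0.  29.3  1.8]
turn deg [ 0.23 -0.26  0.05]
```

View pics/s6.png

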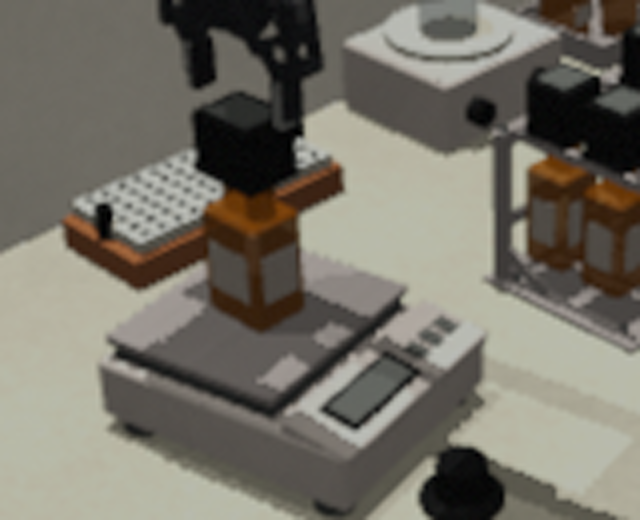

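The fingers are either side of the cap along x (px (200,70) and (290,110)). Going down.

```bash
python3 -m handwheel '{"turn":[[0.2,-0.2,0],[0,0,0],[0,0,0]],"translation":[[0,4,1.5],[0,4,0],[0,0,0]],"fingers":[-1,-1,-1]}';python3 -m handwheel '{"turn":[[0,0,0],[0,0,0],[0,0,0],[0,0,0],[0,0,0],[0,0,0]],"translation":[[0,5,0],[0,5,0],[0,5,0],[0,4,0],[0,0,0],[0,0,0]],"fingers":[-1,-1,-1,-1,-1,-1]}'
python3 -c "
from h import *
delta([609,164.5,229],-88.7)"
```

```text
clock: 21.4
eef_pos: [609.8, 164.6, 251.3]
tool_rot: [-1.568, -0.001, -1.549]
contact_force: [-0.2, 0.9, 0.1]
width: 1.0
clock: 22.0
eef_pos: [609.8, 164.6, 230.5]
tool_rot: [-1.568, -0.001, -1.549]
contact_force: [0.3, 0.1, 0.0]
width: 1.0
pos [609.8 164.6 230.5] rpy [-8.986e+01 -3.000e-02 -8.874e+01] w 1.0 t 22.0 F [0.3 0.1 0. ]
tool shift [ 0.1  1.5 -0.8]
turn deg [-0.14 -0.04  0.03]
```

```bash
python3 -m handwheel '{"turn":[[0,0,0],[0,0,0],[0,0,0],[0,0,0],[0,0,0],[0,0,0],[0,0,0],[0,0,0],[0,0,0]],"translation":[[0,1,0],[0,0,0],[0,0,0],[0,0,0],[0,0,0],[0,0,0],[0,0,0],[0,0,0],[0,0,0]],"fingers":[-0.8,-0.6,-0.5,-0.4,-0.3,-0.1,1,1,1]}' 60
python3 -c "
from h import *
delta([609,164.5,300],-88.7)"
```

```text
clock: 22.9
eef_pos: [610.1, 164.7, 230.3]
tool_rot: [-1.567, -0.0, -1.549]
contact_force: [0.1, 0.2, 1.1]
width: 0.695
pos [610.1 164.7 230.3] rpy [-8.979e+01 -1.000e-02 -8.874e+01] w 0.695 t 22.9 F [0.1 0.2 1.1]
tool shift [  0.2 -69.7  -0.9]
turn deg [-0.21 -0.04  0.02]
```

Gripped (59 mm). Lift it and carry it back the same way.

```bash
python3 -m handwheel '{"turn":[[0,0,0],[0,0,0],[0,0,0],[0,0,0],[0,0,0],[0,0,0],[0,0,0],[0,0,0],[0,0,0],[0,0,0],[0,0,0],[0,0,0],[0,0,0],[0,0,0],[0,0,0],[0,0,0],[0,0,0],[0,0,0]],"translation":[[0,-5,0],[0,-10,0],[0,-15,0],[0,-10,0],[0,0,0],[0,0,-8],[0,0,-15],[0,0,-20],[0,0,-20],[0,0,-20],[0,0,-20],[0,0,-20],[0,0,-20],[0,0,-20],[0,0,-20],[0,0,-15],[0,0,-8],[0,0,0]],"fingers":[1,1,1,1,1,1,1,1,1,1,1,1,1,1,1,1,1,1]}'
python3 -c "
from h import *
delta([390,-182,270],-88.7)"
```

```text
clock: 24.7
eef_pos: [388.5, 159.1, 268.0]
tool_rot: [-1.573, -0.001, -1.548]
contact_force: [0.6, 1.1, -2.8]
width: 0.692
pos [388.5 159.1 268. ] rpy [-9.012e+01 -6.000e-02 -8.872e+01] w 0.692 t 24.7 F [ 0.6  1.1 -2.8]
tool shift [341.1  -1.7  -6.2]
turn deg [ 0.12 -0.02  0.06]
```

```bash
python3 -m handwheel '{"turn":[[0,0,0],[0,0,0],[0,0,0],[0,0,0],[0,0,0],[0,0,0],[0,0,0],[0,0,0],[0,0,0],[0,0,0],[0,0,0],[0,0,0],[0,0,0],[0,0,0],[0,0,0],[0,0,0],[0,0,0]],"translation":[[8,0,0],[15,0,0],[20,0,0],[20,0,0],[20,0,0],[20,0,0],[20,0,0],[20,0,0],[20,0,0],[20,0,0],[20,0,0],[20,0,0],[20,0,0],[20,0,0],[15,0,0],[8,0,0],[0,0,0]],"fingers":[1,1,1,1,1,1,1,1,1,1,1,1,1,1,1,1,1]}'
python3 -c "
from h import *
delta([390,-182,200],-88.7)"
```

```text
clock: 26.4
eef_pos: [399.3, -150.1, 267.2]
tool_rot: [-1.574, -0.004, -1.553]
contact_force: [0.4, 0.2, -2.3]
width: 0.694
pos [ 399.3 -150.1  267.2] rpy [-90.18  -0.26 -89.  ] w 0.694 t 26.4 F [ 0.4  0.2 -2.3]
tool shift [31.4 67.4 -9.6]
turn deg [ 0.19 -0.3   0.26]
```

```bash
python3 -m handwheel '{"turn":[[0.2,-0.3,0.2],[0,0,0],[0,0,0],[0,0,0],[0,0,0],[0,0,0],[0,0,0],[0,0,0],[0,0,0],[0,0,0]],"translation":[[8,0,-5],[10,0,-5],[10,0,0],[4,8,0],[0,15,0],[0,15,0],[0,15,0],[0,10,0],[0,0,0],[0,0,0]],"fingers":[1,1,1,1,1,1,1,1,1,1]}'
python3 -c "
from h import *
delta([390,-182.4,190],-88.7)
for c,a in (('side','s7'),('top','t7')):
    im,d=grab_frame(c); cv2.imwrite('pics/%s.png'%a,cv2.resize(im[130:260,220:380],None,fx=4,fy=4,interpolation=cv2.INTER_CUBIC))
    for t in ['jar_cap','jar_center','rail_mouth','rail_place']:
        for r in landmark_of(t,c)[:1]: print(c,t,round(r['confidence'],2),np.round(towld(r['point'],c),1))"
```

```text
clock: 27.4
eef_pos: [389.3, -181.5, 196.2]
tool_rot: [-1.574, 0.003, -1.547]
contact_force: [-0.0, 1.0, -1.8]
width: 0.693
pos [ 389.3 -181.5  196.2] rpy [-90.16   0.17 -88.66] w 0.693 t 27.4 F [-0.   1.  -1.8]
tool shift [1.  6.2 0.7]
turn deg [ 0.16  0.04 -0.17]
side jar_cap 0.89 [ 388.6 -182.6  202.4]
side jar_center 0.59 [ 388.9 -180.5  138. ]
side rail_mouth 0.63 [504.3 495.7  -4.2]
side rail_place 0.72 [ 495.7 -178.1  153.9]
top jar_cap 0.53 [583.1 157.3   2.3]
top jar_center 0.61 [ 485.8 -120.6  122.3]
top rail_mouth 0.67 [ 450.3 -182.5  151.9]
top rail_place 0.95 [ 497.1 -177.1  151.5]
```

View pics/s7.png

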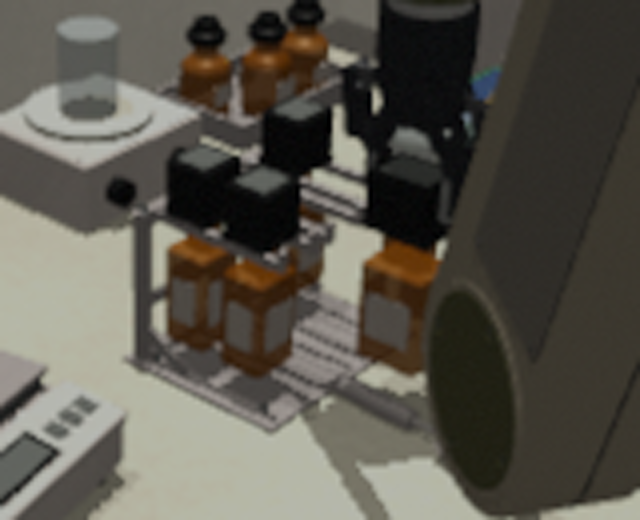

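View pics/t7.png

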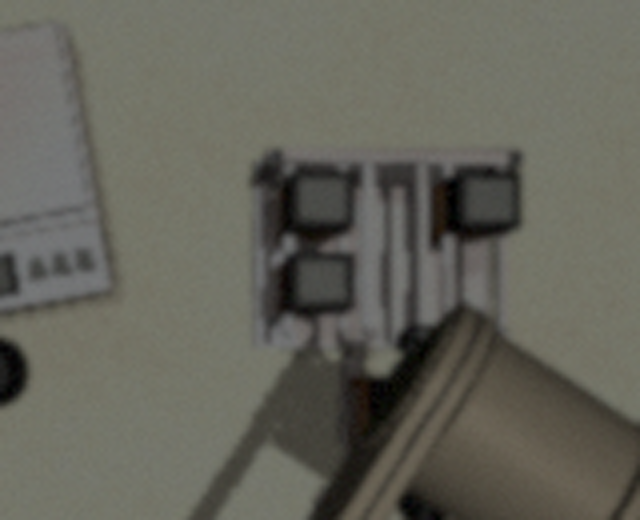

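The jar is in front of the middle rail. I'll drop it to pass height (TCP about 190), then enter slowly.

```bash
python3 -m handwheel '{"turn":[[0.1,0,-0.2],[0,0,0],[0,0,0]],"translation":[[0.8,3,0],[0,2.5,0],[0,0,0]],"fingers":[1,1,1]}'
python3 -c "
from h import *
delta([430,-181.4,190],-88.7)"
```

```text
clock: 28.2
eef_pos: [389.6, -182.9, 191.1]
tool_rot: [-1.57, -0.002, -1.548]
contact_force: [-0.1, -0.6, -2.4]
width: 0.696
pos [ 389.6 -182.9  191.1] rpy [-89.98  -0.11 -88.68] w 0.696 t 28.2 F [-0.1 -0.6 -2.4]
tool shift [-0.5  1.1 40.4]
turn deg [-0.02  0.02  0.11]
```

```bash
python3 -m handwheel '{"turn":[[0,0,0],[0,0,0],[0,0,0],[0,0,0],[0,0,0],[0,0,0]],"translation":[[0,0,5],[0,0,5],[0,0,5],[0,0,5],[0,0,5],[0,0,0]],"fingers":[1,1,1,1,1,1]}'
python3 -c "
from h import *
delta([430,-181.4,190],-88.7)"
```

```text
clock: 28.8
eef_pos: [417.3, -182.2, 191.0]
tool_rot: [-1.57, -0.002, -1.548]
contact_force: [0.1, -0.2, -3.3]
width: 0.691
pos [ 417.3 -182.2  191. ] rpy [-89.96  -0.1  -88.68] w 0.691 t 28.8 F [ 0.1 -0.2 -3.3]
tool shift [-0.5  1.  12.7]
turn deg [-0.04  0.02  0.1 ]
```

```bash
python3 -m handwheel '{"turn":[[0,0,0],[0,0,0],[0,0,0],[0,0,0],[0,0,0]],"translation":[[-0.4,0.8,4],[0,0,5],[0,0,5],[0,0,5],[0,0,0]],"fingers":[1,1,1,1,1]}'; python3 -m handwheel '{"turn":[[0,0,0],[0,0,0],[0,0,0],[0,0,0],[0,0,0]],"translation":[[0,0,5],[0,0,5],[0,0,5],[0,0,5],[0,0,0]],"fingers":[1,1,1,1,1]}'
python3 -c "
from h import *
delta([500,-179.9,190],-88.7)"
```

```text
clock: 29.3
eef_pos: [438.0, -181.2, 190.0]
tool_rot: [-1.57, -0.002, -1.548]
contact_force: [-0.3, -0.5, -2.4]
width: 0.691
clock: 29.8
eef_pos: [459.9, -180.7, 190.0]
tool_rot: [-1.57, -0.002, -1.548]
contact_force: [0.2, 0.1, -1.4]
width: 0.69
pos [ 459.9 -180.7  190. ] rpy [-89.97  -0.1  -88.68] w 0.69 t 29.8 F [ 0.2  0.1 -1.4]
tool shift [ 0.1  0.1 40.1]
turn deg [-0.03  0.02  0.1 ]
```

```bash
python3 -m handwheel '{"turn":[[0,0,0],[0,0,0],[0,0,0],[0,0,0],[0,0,0],[0,0,0],[0,0,0],[0,0,0],[0,0,0]],"translation":[[0,0,5],[0,0,5],[0,0,5],[0,0,5],[0,0,5],[0,0,5],[0,0,5],[0,0,4],[0,0,0]],"fingers":[1,1,1,1,1,1,1,1,1]}'
python3 -c "
from h import *
delta([501,-179.9,175],-88.7)
for c,a in (('side','s8'),('top','t8')):
    im,d=grab_frame(c); cv2.imwrite('pics/%s.png'%a,cv2.resize(im[130:260,220:380],None,fx=4,fy=4,interpolation=cv2.INTER_CUBIC))
    for t in ['jar_cap','jar_center','rail_mouth']:
        for r in landmark_of(t,c)[:1]: print(c,t,round(r['confidence'],2),np.round(towld(r['point'],c),1))"
```

```text
clock: 30.7
eef_pos: [502.5, -179.7, 189.8]
tool_rot: [-1.571, -0.002, -1.548]
contact_force: [-0.8, 0.2, -2.0]
width: 0.689
pos [ 502.5 -179.7  189.8] rpy [-89.99  -0.09 -88.67] w 0.689 t 30.7 F [-0.8  0.2 -2. ]
tool shift [ 0.1 14.8 -1.5]
turn deg [-0.01  0.03  0.09]
side jar_cap 0.71 [ 501.7 -176.8  196.1]
side jar_center 0.79 [ 501.5 -178.5  133.5]
side rail_mouth 0.91 [ 447.3 -178.5  148.9]
top jar_cap 0.24 [ 359.  -165.5    3.8]
top rail_mouth 0.34 [ 553.4 -120.2  117.4]
```

View pics/s8.png

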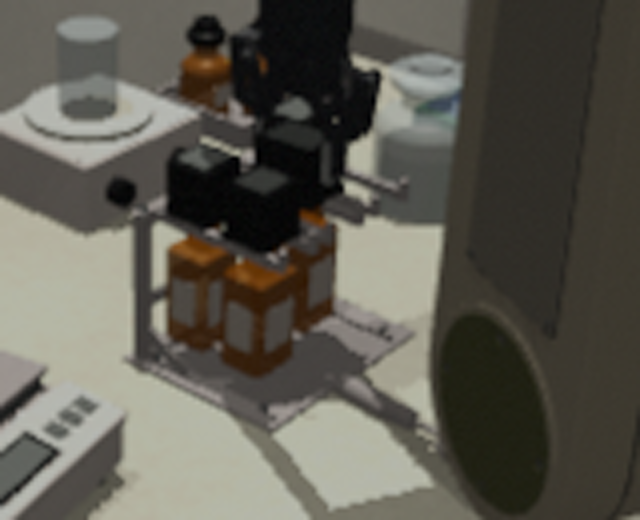

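View pics/t8.png

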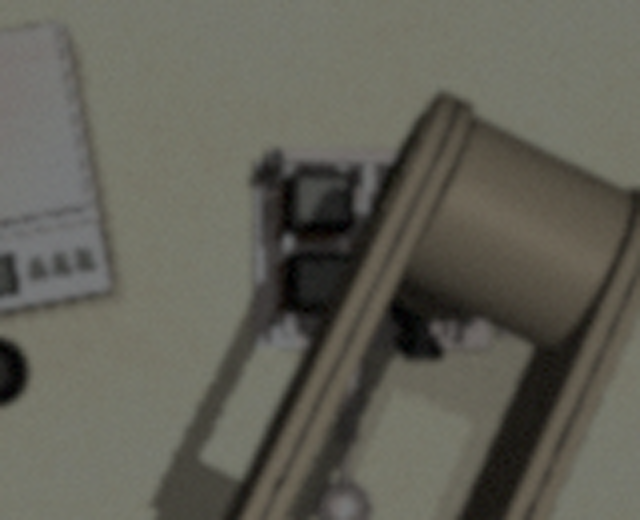

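The jar is in over the middle rail and the neighbours are undisturbed. Lower it.

```bash
python3 -m handwheel '{"turn":[[0,0,0],[0,0,0],[0,0,0],[0,0,0],[0,0,0],[0,0,0]],"translation":[[0,2,0],[0,3,0],[0,3,0],[0,2,0],[0,1,0],[0,0,0]],"fingers":[1,1,1,1,1,1]}';python3 -m handwheel '{"turn":[[0,0,0],[0,0,0],[0,0,0]],"translation":[[0,1,0],[0,1,0],[0,0,0]],"fingers":[1,1,1]}'
```

```text
clock: 31.7
eef_pos: [501.5, -179.8, 177.6]
tool_rot: [-1.571, -0.001, -1.548]
contact_force: [0.3, -0.2, -2.5]
width: 0.696
clock: 32.0
eef_pos: [501.5, -179.8, 175.5]
tool_rot: [-1.571, -0.001, -1.548]
contact_force: [0.2, 0.3, -2.0]
width: 0.698
```

```bash
python3 -m handwheel '{"turn":[[0,0,0],[0,0,0],[0,0,0]],"translation":[[0,1,0],[0,0.5,0],[0,0,0]],"fingers":[1,1,1]}';python3 -m handwheel '{"turn":[[0,0,0],[0,0,0],[0,0,0]],"translation":[[0,1,0],[0,0,0],[0,0,0]],"fingers":[1,1,1]}';python3 -m handwheel '{"turn":[[0,0,0],[0,0,0],[0,0,0]],"translation":[[0,1,0],[0,0,0],[0,0,0]],"fingers":[1,1,1]}'
```

```text
clock: 32.3
eef_pos: [501.9, -180.0, 175.4]
tool_rot: [-1.57, -0.002, -1.548]
contact_force: [-0.3, -0.3, -2.6]
width: 0.693
clock: 32.6
eef_pos: [502.2, -180.2, 175.3]
tool_rot: [-1.569, -0.003, -1.548]
contact_force: [-1.3, -0.8, -1.2]
width: 0.695
clock: 32.9
eef_pos: [502.3, -180.3, 175.3]
tool_rot: [-1.568, -0.003, -1.548]
contact_force: [0.0, -0.3, -0.5]
width: 0.693
```

Contact came at the expected height (TCP 175.3). Release and withdraw upward.

```bash
python3 -m handwheel '{"turn":[[0,0,0],[0,0,0],[0,0,0],[0,0,0],[0,0,0],[0,0,0]],"translation":[[0,0,0],[0,0,0],[0,0,0],[0,0,0],[0,0,0],[0,0,0]],"fingers":[0,-0.5,-1,-1,-1,-1]}'
python3 -c "
from h import *
delta([502,-180,275])"
```

```text
clock: 33.5
eef_pos: [502.8, -180.5, 175.3]
tool_rot: [-1.567, -0.003, -1.548]
contact_force: [-0.3, -0.5, 0.9]
width: 1.001
pos [ 502.8 -180.5  175.3] rpy [-89.8   -0.2  -88.71] w 1.001 t 33.5 F [-0.3 -0.5  0.9]
tool shift [ -0.2 -99.7  -0.5]
```

```bash
python3 -m handwheel '{"turn":[[0,0,0],[0,0,0],[0,0,0],[0,0,0],[0,0,0],[0,0,0],[0,0,0],[0,0,0],[0,0,0],[0,0,0],[0,0,0],[0,0,0],[0,0,0],[0,0,0],[0,0,0],[0,0,0]],"translation":[[0,-5,0],[0,-8,0],[0,-10,0],[0,-15,0],[0,-15,0],[0,-20,0],[0,-20,0],[0,-20,0],[0,0,-15],[0,0,-20],[0,0,-20],[0,0,-20],[0,0,-20],[0,0,-15],[0,0,0],[0,0,0]],"fingers":[-1,-1,-1,-1,-1,-1,-1,-1,-1,-1,-1,-1,-1,-1,-1,-1]}'
python3 - <<'E'
from h import *
for c,a in (('side','s9'),('top','t9')):
    im,d=grab_frame(c); cv2.imwrite('pics/%s.png'%a,cv2.resize(im[130:260,220:380],None,fx=4,fy=4,interpolation=cv2.INTER_CUBIC))
    for t in ['jar_cap','jar_center','rail_mouth','front_jar_center','rear_jar1_center','scoop','stopper']:
        for r in landmark_of(t,c)[:2]: print(c,t,round(r['confidence'],2),np.round(towld(r['point'],c),1))
K=camera_model("top")["mtx"]; m=camera_model("top")
v,u=np.mgrid[:384,:512]; P=np.stack([(u-K[0,2])/K[0,0]*d,(v-K[1,2])/K[1,1]*d,d],-1)@R.from_euler("xyz",m["rotation"]).as_matrix().T+m["position"]
caps=(u>275)&(u<360)&(v>155)&(v<225)&(d>0)&(P[...,2]>185)&(P[...,2]<215)
n,l,st,c=cv2.connectedComponentsWithStats(caps.astype(np.uint8))
for i in range(1,n):
    if st[i,4]>20:
        p=P[l==i]; r=cv2.minAreaRect(p[:,:2].astype(np.float32)); print(np.round(r[0],1),np.round(r[1],1),round(r[2],1),np.median(p[:,2]).round(1))
E
```

```text
clock: 35.1
eef_pos: [391.8, -183.9, 314.1]
tool_rot: [-1.548, -0.015, -1.548]
contact_force: [0.3, -0.2, 0.5]
width: 1.002
side jar_cap 0.62 [ 502.4 -180.5  180.2]
side jar_center 0.75 [ 502.7 -178.9  119.6]
side rail_mouth 0.85 [ 446.  -178.4  149.5]
side front_jar_center 0.66 [ 490.9 -116.9  116.8]
side front_jar_center 0.54 [609.7 159.9  84.3]
side rear_jar1_center 0.97 [ 551.4 -119.5  116.5]
side scoop 0.6 [ 358.  -157.8   -1.6]
side scoop 0.3 [ 503.5 -181.4  120.4]
side stopper 0.65 [413.1 144.4   3.2]
top jar_cap 0.98 [ 499.6 -176.8  184.6]
top jar_cap 0.59 [ 449.8 -183.6  151.9]
top jar_center 0.82 [ 501.1 -179.7  117.4]
top front_jar_center 0.75 [ 490.7 -120.   123.1]
top rear_jar1_center 0.73 [ 551.7 -119.8  115. ]
top stopper 0.81 [413.8 147.9   4.7]
[ 549.3 -117.1] [42.5 48.2] 0.3 201.3
[ 552.4 -240. ] [42.1 46. ] 1.9 202.0
[ 501.4 -178. ] [57.2 47. ] 0.7 201.7
[ 489.4 -118.3] [42.4 48.3] 0.4 201.9
```

View pics/s9.png

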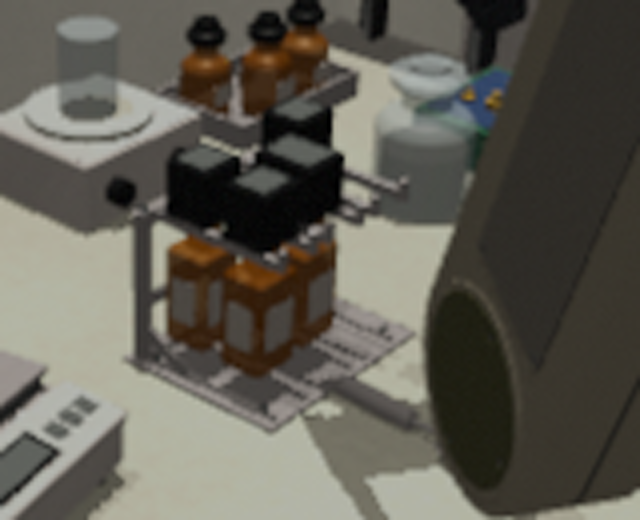

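View pics/t9.png

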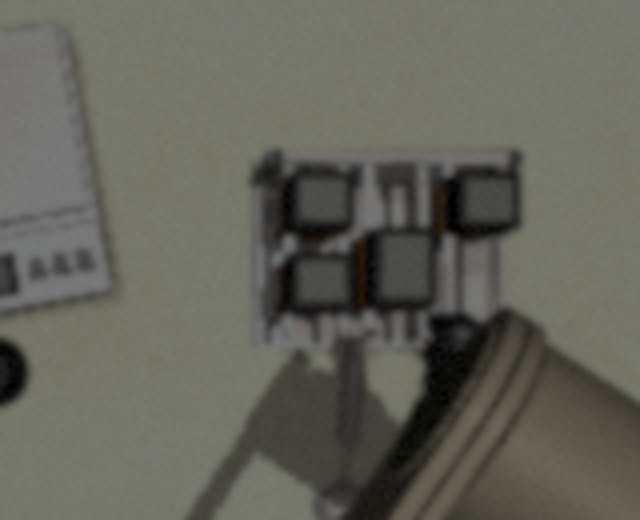

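The jar hangs on the middle rail (px (403,265) in the top crop). Its cap top is level with the other jars (201.7 mm) and its front edge is about 20 mm behind the rail mouth. Handing in.

```bash
python3 -c "
from h import *
print(bot.hand_in())"
```

```text
the job is handed in; nothing more can be done
None
```

I weighed the big jar and hung it on the middle rail, then handed the job in at about 35.5 s of the 72 s allowed. No verdict is reported.

- **Weighing:** I gripped the cap across the rail, lifted it 15 mm, drew the jar out and set it on the pan. It stood there near (608, 164), against a pan middle of (609, 164). I let go for more than 2 s, and the pictures showed it upright.
- **Hanging:** I took it again with the grip turned a quarter round, passed it over the end stops, lowered it until the bars took the load and let go.

**Last checks:**
- **Height:** the cap top is at 201.7 mm, level with the other hanging jars.
- **Position:** the cap centre is at about (501, -178 to -180), within about 2 mm of my estimate of the rail's middle line. The cap's front edge is about 20 mm behind the rail mouth.
- **Surroundings:** the three other jars measured within 0.5 mm of where they started. The stopper and the scoop read the same as before within the networks' error. I did not re-measure the mortar, the rod jar or the clear jar; the arm felt no unexpected force at any reading.
- **Robot:** the open gripper was clear of everything.

**Disagreements:** the networks gave some stray low-confidence hits. The side camera's reading of the jar's centre height was 119.6 mm (the limit is 119). That is within its 4 mm error, and the cap height and the height where the bars took the load both point to normal hanging.

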